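# Set out the laundromat's counter display by height

### The arm

A 6-joint arm with a two-finger parallel gripper is mounted at the origin on the work surface. World frame = base frame: x ahead of the robot, y to its left, z up, the work surface at z = 0. Lengths are in m, angles in degrees, forces in N, time in s.
With the tool pointing down it reaches from about 0.4 to 0.825 m from the base axis. Payload 7 kg.
Tool frame: the origin (TCP) lies midway between the tips of the shut fingers; the grasp point (between the pads) lies r.grip_depth behind it (r.grip_depth is the distance from the TCP to the grasp point, in m); z points along the fingers, y is the direction in which the jaws open and shut (so a half turn about z gives the same grasp; the last joint's range is limited). The gripper opens to 88 mm and grips with 3 to 60 N. Pads are 19 mm wide; open, the fingers measure 130 mm over their backs; the gripper's body (78 mm by 193 mm) begins 47 mm behind the grasp point.
Start: joints at [83.887, 20.546, 0.682, 0, -70.136, -16.507], TCP at [0.26, 0.623, 0.227] pointing down, gripper open.
Joint ranges: [-176.03, 176.03], [-82.01, 121.73], [-58.28, 71.71], [-173.87, 95.51], [-174.79, -0.11], [-173.66, 173.66]. Speed limits (degrees/s): [136.94, 136.94, 172.46, 180, 180, 180].

### API

Orientations are given as [roll, pitch, yaw] about the fixed x, y, z axes, in that order (R = Rz(yaw) Ry(pitch) Rx(roll)).
In Python, from plant import r, imaging, close_job gives the robot as it stands.
- The arm moves only by the tool step_arm, never from a script. Its argument "commands" is a list of rows, each a list of 2 entries, a list of its own where there are three numbers: the shift along the tool's x, y, z in mm, then the turn about the tool's z in degrees. In form: [[[x, y, z], twist], ...]. A call has 1 to 20 rows; each row shifts and turns the commanded pose from where the row before left it, along the tool's axes as they then stand; what a row does not reach is not made up. A row lasts 1/8 s, in which the tool goes at most 62.5 mm and 10.7 degrees, less where a joint would pass 70% of its speed; a pose out of reach is approached as far as the arm can. A call with a gripper value outside its range is refused whole. "gripper" is the closure, from 0 (fully open) to 1 (shut), set as the call begins (left out, the last holds). The fingers move at their own pace and stop on an object; "grip_force" is the grip in N (left out, the last holds). Time passes only in rows, so rows that do not move let the fingers close. It gives the time, the measured TCP pose, the force and the opening at its end, in the units of the state.
- r.get_state(): the state, without advancing time (a new reading comes with each control period).
- imaging.capture(name): name is "side" or "top"; returns a dict with "img" (480x640x3 uint8, red, green, blue), "z_map" (480x640 float32, m along the optical axis (not along the pixel's ray), 0 where there is no reading), "vfov" (degrees; the focal length in pixels is half the picture's height over the tangent of half this angle, whatever the lens; pixels are square), "cx", "cy" (the principal point, pixels), "extrinsics" (4x4, takes a point from camera to world coordinates). Camera axes: x right, y down, z forward; pixel columns grow to the right and rows downward; lengths in m; the calibration is good to about 2 mm. A picture is of the moment at which its call begins.
- close_job(): hands the job in, once; it reports no verdict.
The state is a dict: "time_s": time; "joints": joint angles; "qd": joint speeds; "joint_torque": joint torques, N m; "tcp_pos": TCP position; "eef_rot": TCP orientation; "contact_force": force on the tool from outside, world axes, zero at the start; "moment": the same for the moment, N m; "gripper_width": finger opening in m.
Only numpy, scipy, OpenCV 4.12 (cv2) and the standard library are available. Lean on these libraries where they do the work, as an engineer would, in place of code of your own. Each camera call takes 0.05 s, during which the arm holds its last target.

### The job

Put the four laundry products into the row of display trays in order of height, one to a tray: the tallest in the tray next to the card reader, then each shorter one in turn, with the shortest at the hand-sanitiser end. Stand each one upright in the middle of its tray, setting it down gently rather than dropping it or knocking any over, and leave the card reader and the sanitiser where they are.

Things in the scene. Friction and masses are not known exactly. Their poses are not given: they have to be found in the camera images.
- detergent: Laundry detergent, the tallest of the four products: 176 mm high, flat-sided blue bottle (50 x 62 mm) with a yellow and red label and sloping shoulders; round white cap, 38 mm across, from 136 to 176 mm above the base. About 0.3 kg. Origin: centre of its underside, z up. Loose, upright on the counter (z = 0) between the robot and the trays; any yaw.
- softener: Fabric softener, second tallest: 148 mm high, round pink bottle (58 mm across) with a paper label; round dark red cap, 36 mm across, from 110 to 148 mm above the base. About 0.3 kg. Origin: centre of its underside, z up. Loose, upright on the counter (z = 0) between the robot and the trays; any yaw.
- stain_remover: Stain remover, third tallest: 120 mm high, round green bottle (50 mm across) with a white and orange label; round yellow cap, 33 mm across, from 82 to 120 mm above the base. About 0.2 kg. Origin: centre of its underside, z up. Loose, upright on the counter (z = 0) between the robot and the trays; any yaw.
- scent_beads: Scent beads, the shortest: 92 mm high, squat lilac jar (62 mm across) with a white label; round dark purple screw lid, 56 mm across, from 58 to 92 mm above the base. About 0.25 kg. Origin: centre of its underside, z up. Loose, upright on the counter (z = 0) between the robot and the trays; any yaw.
- tray_1: One of four identical open aluminium trays in a straight row on a thin black mat, 100 mm between centres; which name is where varies. Fixed. 94 mm deep (its x) by 90 mm wide (its y, along the row); inside 88 x 84 mm; near and side walls 18 mm high, far (+x) wall 30 mm, floor 3 mm thick. Origin: centre of its underside, 3 mm above the counter: a bottle in it has its base 6 mm above the counter.
- tray_2: One of four identical open aluminium trays in a straight row on a thin black mat, 100 mm between centres; which name is where varies. Fixed. 94 mm deep (its x) by 90 mm wide (its y, along the row); inside 88 x 84 mm; near and side walls 18 mm high, far (+x) wall 30 mm, floor 3 mm thick. Origin: centre of its underside, 3 mm above the counter: a bottle in it has its base 6 mm above the counter.
- tray_3: One of four identical open aluminium trays in a straight row on a thin black mat, 100 mm between centres; which name is where varies. Fixed. 94 mm deep (its x) by 90 mm wide (its y, along the row); inside 88 x 84 mm; near and side walls 18 mm high, far (+x) wall 30 mm, floor 3 mm thick. Origin: centre of its underside, 3 mm above the counter: a bottle in it has its base 6 mm above the counter.
- tray_4: One of four identical open aluminium trays in a straight row on a thin black mat, 100 mm between centres; which name is where varies. Fixed. 94 mm deep (its x) by 90 mm wide (its y, along the row); inside 88 x 84 mm; near and side walls 18 mm high, far (+x) wall 30 mm, floor 3 mm thick. Origin: centre of its underside, 3 mm above the counter: a bottle in it has its base 6 mm above the counter.
- reader: Card reader in a grey cradle: black handset with a blue screen and keypad, about 105 x 74 mm and 66 mm high, loose, 0.6 kg. It stands at one end of the row of trays, 110 mm past the centre of the last tray; which end varies. Not to be moved. Origin: centre of its underside.
- sanitiser: Hand-sanitiser pump bottle, clear pale blue with a white band and white pump head, 54 mm across and 144 mm high, loose, 0.3 kg. It stands at the other end of the row, 110 mm past the centre of the last tray. Not one of the products and not to be moved. Origin: centre of its underside.
Things that resemble listed ones, but are neither listed nor needed, are in the scene too. Leave any pink or red look-alike of the scent_beads alone.

How it is judged (in metres and radians):
At the end, for the whole second after the job is handed in: Each product stands released, upright (within 4.5 degrees) and at rest on the floor of a tray, its base centre within 15 mm (horizontally) of the tray's centre; from the card reader outwards: detergent, softener, stain remover, scent beads (horizontal distance between detergent and reader below 0.16 m and ((horizontal distance between detergent and tray_1 below 0.015 m and z of detergent in the frame of tray_1 below 0.007 m) or (horizontal distance between detergent and tray_2 below 0.015 m and z of detergent in the frame of tray_2 below 0.007 m) or (horizontal distance between detergent and tray_3 below 0.015 m and z of detergent in the frame of tray_3 below 0.007 m) or (horizontal distance between detergent and tray_4 below 0.015 m and z of detergent in the frame of tray_4 below 0.007 m)) and angle between each of detergent, softener, stain_remover, scent_beads's own z axis and vertical below 0.08 rad and linear speed of each of detergent, softener, stain_remover, scent_beads below 0.02 m/s and contact force between the fingers and detergent below 0.1 N and horizontal distance between softener and reader between 0.16 and 0.26 m and ((horizontal distance between softener and tray_1 below 0.015 m and z of softener in the frame of tray_1 below 0.007 m) or (horizontal distance between softener and tray_2 below 0.015 m and z of softener in the frame of tray_2 below 0.007 m) or (horizontal distance between softener and tray_3 below 0.015 m and z of softener in the frame of tray_3 below 0.007 m) or (horizontal distance between softener and tray_4 below 0.015 m and z of softener in the frame of tray_4 below 0.007 m)) and contact force between the fingers and softener below 0.1 N and horizontal distance between stain_remover and reader between 0.26 and 0.36 m and ((horizontal distance between stain_remover and tray_1 below 0.015 m and z of stain_remover in the frame of tray_1 below 0.007 m) or (horizontal distance between stain_remover and tray_2 below 0.015 m and z of stain_remover in the frame of tray_2 below 0.007 m) or (horizontal distance between stain_remover and tray_3 below 0.015 m and z of stain_remover in the frame of tray_3 below 0.007 m) or (horizontal distance between stain_remover and tray_4 below 0.015 m and z of stain_remover in the frame of tray_4 below 0.007 m)) and contact force between the fingers and stain_remover below 0.1 N and horizontal distance between scent_beads and reader above 0.36 m and ((horizontal distance between scent_beads and tray_1 below 0.015 m and z of scent_beads in the frame of tray_1 below 0.007 m) or (horizontal distance between scent_beads and tray_2 below 0.015 m and z of scent_beads in the frame of tray_2 below 0.007 m) or (horizontal distance between scent_beads and tray_3 below 0.015 m and z of scent_beads in the frame of tray_3 below 0.007 m) or (horizontal distance between scent_beads and tray_4 below 0.015 m and z of scent_beads in the frame of tray_4 below 0.007 m)) and contact force between the fingers and scent_beads below 0.1 N); the robot touches nothing.
It fails at once if a product is dropped or knocked: it moves faster than 0.7 m/s with no finger on it ((linear speed of detergent above 0.7 m/s and contact force between the fingers and detergent below 0.05 N) or (linear speed of softener above 0.7 m/s and contact force between the fingers and softener below 0.05 N) or (linear speed of stain_remover above 0.7 m/s and contact force between the fingers and stain_remover below 0.05 N) or (linear speed of scent_beads above 0.7 m/s and contact force between the fingers and scent_beads below 0.05 N)).
It fails at once if a product tips more than 45 degrees (angle between any of detergent, softener, stain_remover, scent_beads's own z axis and vertical above 0.78 rad).
It fails at once if the card reader is pushed more than 20 mm from where it stood, or tipped (distance of reader from where it was at the start of the episode above 0.02 m or angle between reader's own z axis and vertical above 0.3 rad).
It fails at once if the hand sanitiser is pushed more than 20 mm from where it stood, or tipped (distance of sanitiser from where it was at the start of the episode above 0.02 m or angle between sanitiser's own z axis and vertical above 0.3 rad).
It also fails if it takes over 106 s, if anything falls off the work surface, if the arm or the gripper's body presses on something with over 40 N, if the wrist force passes 120 N, or if a joint passes its speed limit or range.

## Working session

There is one attempt and no reset: what is moved stays moved. The work goes in short steps, Python scripts to look and compute and a tool call to move; the robot and the scene stay as the last step left them, time stands still between calls to the robot, and variables do not carry over. Pictures are saved under pics/ and viewed, and the job is handed in when it is done.

Besides the shell and the picture viewer there is one more tool, called after "Emit:" as name([rows], argument=value, ...), one row to a line, values as JSON. step_arm: Moves the arm, as the interface text tells. Its arguments: {"type":"object","properties":{"commands":{"type":"array","items":{"type":"array"}},"gripper":{"type":"number"},"grip_force":{"type":"number"}},"required":["commands"]}

```bash
mkdir -p pics; ls
python3 - <<'E'
from plant import r, imaging
import cv2,numpy as np
s=r.get_state();print(s, r.grip_depth)
for n in("top","side"):
    c=imaging.capture(n); cv2.imwrite(f"pics/{n}0.png",c["img"][:,:,::-1]); np.savez(f"{n}0.npz",**c)
    print(n,c["vfov"],c["cx"],c["cy"],c["extrinsics"].round(3).tolist())
E
```

```text
pics
{'time_s': 0.0, 'joints': array([ 8.38882732e+01,  2.05914046e+01,  6.33219002e-01, -2.03187641e-02,
       -7.01346492e+01, -1.65069579e+01]), 'qd': array([-0.09154   ,  0.06017189,  0.02374059,  0.00520457, -0.01688099,
       -0.02760402]), 'joint_torque': array([-1.04899147e-03, -5.82726359e+01,  2.93049645e+01,  6.99740946e+00,
        6.91365130e-03, -1.60767645e-04]), 'tcp_pos': array([0.25943756, 0.622622  , 0.22561818]), 'eef_rot': array([ 1.79905564e+02, -8.06630815e-03, -2.26255981e+01]), 'contact_force': array([ 0.75458651, -0.48682872,  0.05588701]), 'moment': array([0.03850964, 0.03964511, 0.06645153]), 'gripper_width': 0.08766973376186014} 0.0188
top 55.218256456160624 320.5780747502856 241.54983045221078 [[-0.024, -0.989, 0.147, 0.386], [-0.999, 0.028, 0.028, 0.006], [-0.032, -0.146, -0.989, 0.794], [0.0, 0.0, 0.0, 1.0]]
side 43.24885031387811 316.7389553820298 233.01677038006298 [[0.977, -0.16, 0.142, 0.333], [-0.214, -0.768, 0.603, -0.671], [0.013, -0.619, -0.785, 0.937], [0.0, 0.0, 0.0, 1.0]]
```

View pics/top0.png

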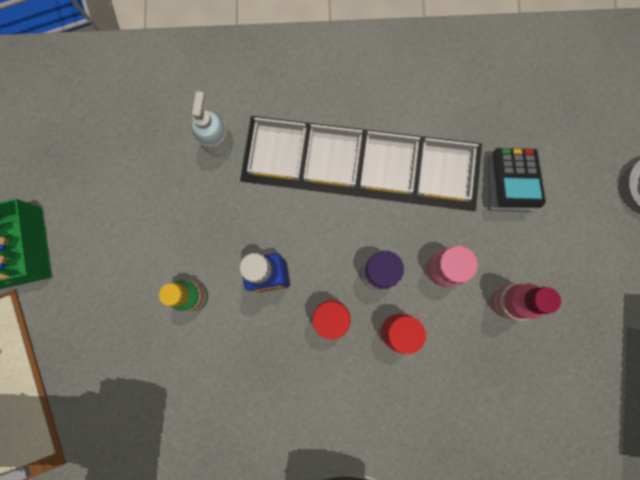

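View pics/side0.png

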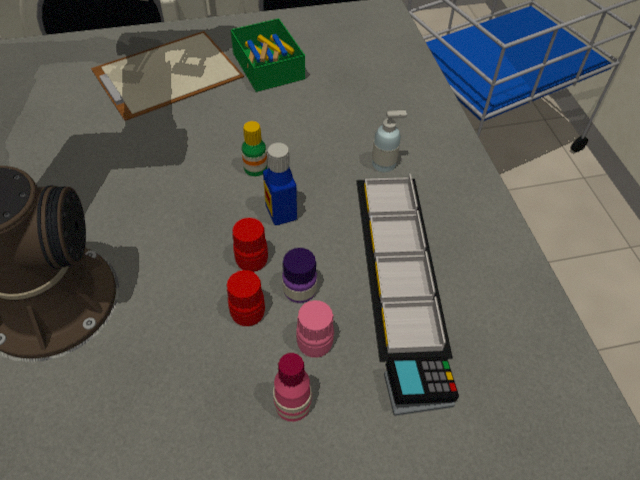

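```bash
cat > h.py <<'E'
import numpy as np,cv2
def cloud(c):
    z=c["z_map"].astype(float);h,w=z.shape
    f=h/2/np.tan(np.radians(float(c["vfov"])/2))
    u,v=np.meshgrid(np.arange(w),np.arange(h))
    P=np.stack([(u-c["cx"])/f*z,(v-c["cy"])/f*z,z],-1)
    E=c["extrinsics"]; W=P@E[:3,:3].T+E[:3,3]; W[z<=0]=np.nan
    return W
def load(n): 
    d=np.load(n); return {k:d[k] for k in d.files}
def proj(c,p):
    E=np.linalg.inv(c["extrinsics"]);q=E[:3,:3]@np.array(p)+E[:3,3]
    f=240/np.tan(np.radians(float(c["vfov"])/2)); return q[0]/q[2]*f+c["cx"],q[1]/q[2]*f+c["cy"]
E
python3 - <<'E'
from h import *
t=load("top0.npz");s=load("side0.npz");A=cloud(t);B=cloud(s)
img=t["img"]
for n,px in dict(det=(256,268),soft=(545,300),stain=(173,294),beads=(384,270),pink=(457,266),red1=(331,320),red2=(404,334)).items():
    p=A[px[1],px[0]]; print(n,p.round(3),img[px[1],px[0]])
    for nm,C in(("top",A),("side",B)):
        d=np.hypot(C[...,0]-p[0],C[...,1]-p[1]); m=(d<.05)&(C[...,2]>p[2]-.004)&(C[...,2]<p[2]+.01)
        q=C[m]
        if len(q)<10: print(nm,len(q));continue
        (cx,cy),r=cv2.minEnclosingCircle(q[:,:2].astype(np.float32))
        print("  ",nm,len(q),round(cx,4),round(cy,4),"r",round(r,4),"mean",q.mean(0).round(4),"zmax",q[:,2].max().round(4))
# counter
m=(A[...,0]>.3)&(A[...,0]<.35)&(abs(A[...,1])<.1);print("counter z",np.nanmedian(A[m][:,2]), np.nanmedian(B[(B[...,0]>.55)&(B[...,0]<.6)&(abs(B[...,1])<.3)][:,2]))
# tray region heights
import itertools
for px in [(276,150),(333,156),(389,162),(447,168),(520,165),(207,125),(197,103)]:
    print(px,A[px[1],px[0]].round(3))
E
```

```text
det [0.444 0.113 0.175] [194 188 176]
   top 617 0.4458 0.1161 r 0.02 mean [0.4458 0.1161 0.1754] zmax 0.1801
   side 262 0.443 0.1123 r 0.0209 mean [0.442  0.1123 0.1748] zmax 0.1797
soft [ 0.392 -0.282  0.149] [138  37  63]
   top 549 0.3923 -0.2851 r 0.0191 mean [ 0.3922 -0.2851  0.1475] zmax 0.1508
   side 459 0.3886 -0.2887 r 0.0186 mean [ 0.3885 -0.2889  0.1474] zmax 0.153
stain [0.414 0.246 0.118] [211 168  46]
   top 412 0.4145 0.25 r 0.0175 mean [0.4145 0.2499 0.1193] zmax 0.1225
   side 167 0.4094 0.2468 r 0.0188 mean [0.4107 0.2456 0.1187] zmax 0.1237
beads [ 0.444 -0.069  0.092] [70 50 87]
   top 1041 0.4464 -0.0717 r 0.0289 mean [ 0.4463 -0.0712  0.0915] zmax 0.0958
   side 678 0.443 -0.0748 r 0.0294 mean [ 0.4425 -0.0749  0.091 ] zmax 0.0956
pink [ 0.447 -0.18   0.09 ] [212 125 145]
   top 1083 0.4507 -0.183 r 0.029 mean [ 0.4504 -0.1818  0.0915] zmax 0.0957
   side 864 0.4469 -0.186 r 0.0292 mean [ 0.4466 -0.1868  0.0909] zmax 0.0967
red1 [0.37  0.014 0.091] [189  49  45]
   top 1086 0.3705 0.0136 r 0.0291 mean [0.3706 0.0141 0.0916] zmax 0.0953
   side 635 0.3677 0.0105 r 0.0297 mean [0.3668 0.0098 0.0909] zmax 0.0955
red2 [ 0.347 -0.095  0.092] [192  49  45]
   top 1119 0.3464 -0.0989 r 0.0288 mean [ 0.3464 -0.099   0.0916] zmax 0.0951
   side 742 0.3427 -0.1021 r 0.0286 mean [ 0.3425 -0.103   0.0911] zmax 0.0959
counter z -8.220678828108063e-05 0.000749245446643676
(276, 150) [0.671 0.105 0.008]
(333, 156) [0.657 0.003 0.006]
(389, 162) [ 0.642 -0.096  0.005]
(447, 168) [ 0.628 -0.198  0.004]
(520, 165) [ 0.616 -0.306  0.049]
(207, 125) [0.679 0.201 0.109]
(197, 103) [0.7   0.207 0.143]
```

Run:
```python
from h import *
t=load("top0.npz");c=t["img"]
a=cv2.resize(c[220:340,140:360],None,fx=3.6,fy=3.6,interpolation=2)
b=cv2.resize(c[90:220,180:560],(800,274),interpolation=2)
cv2.imwrite("pics/crop_tray.png",b[:,:,::-1])
s=load("side0.npz")["img"]
cv2.imwrite("pics/crop_side.png",cv2.resize(s[110:430,210:330],None,fx=1.85,fy=1.85,interpolation=2)[:,:,::-1])
```

```text
(no output)
```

View pics/crop_side.png

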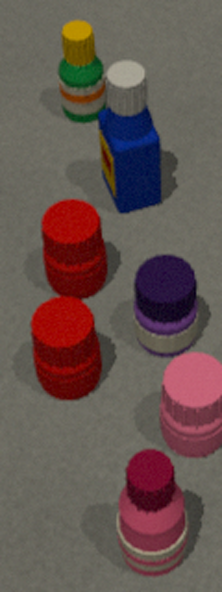

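View pics/crop_tray.png

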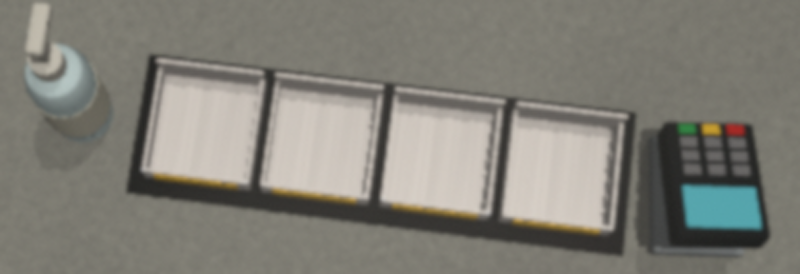

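Run:
```python
from h import *
for n in("top0.npz","side0.npz"):
    t=load(n);A=cloud(t)
    # rough row frame
    c0=np.array([.65,-.047]);
    d=A[...,:2]-c0
    a=np.radians(-8);ex=np.array([np.cos(a),np.sin(a)]);ey=np.array([-ex[1],ex[0]])
    X=d@ex;Y=d@ey
    m=(abs(X)<.075)&(abs(Y)<.215)&(A[...,2]>.013)&(A[...,2]<.05)
    m=cv2.morphologyEx(m.astype(np.uint8),cv2.MORPH_CLOSE,np.ones((2,2)))
    nc,l,st,_=cv2.connectedComponentsWithStats(m); 
    q=A[(m>0)&(A[...,2]>.013)]
    r=cv2.minAreaRect(q[:,:2].astype(np.float32));print(n,len(q),r)
    # robust: percentiles in the frame
    ang=r[2]; 
    for a in np.radians([-7,-7.5,-8,-8.5,-9]):
        ex=np.array([np.cos(a),np.sin(a)]);ey=np.array([-ex[1],ex[0]]);d=q[:,:2]-c0
        x=d@ex;y=d@ey
        print(np.degrees(a),[np.percentile(x,p).round(4) for p in(.5,2,50,98,99.5)],[np.percentile(y,p).round(4) for p in(.2,1,99,99.8)], "farwall std",x[x>.03].std().round(5))
    print("white floor:")
    mm=(abs(X)<.045)&(abs(Y)<.2)
    for k in range(4):
        yc=-.15+.1*k; fl=mm&(abs(Y-yc)<.03)&(abs(X)<.03);print(k,np.nanmedian(A[fl][:,2]).round(4))
    # y-profile of wall points
    y=Y[m>0];print(np.histogram(y,bins=np.arange(-.22,.22,.005))[0])
```

```text
top0.npz 2078 ((0.6435609459877014, -0.04565031826496124), (0.38866525888442993, 0.09641451388597488), 80.78763580322266)
-7.0 [np.float64(-0.0605), np.float64(-0.0593), np.float64(0.0317), np.float64(0.0464), np.float64(0.0471)] [np.float64(-0.1944), np.float64(-0.1931), np.float64(0.1942), np.float64(0.1949)] farwall std 0.00464
-7.499999999999999 [np.float64(-0.059), np.float64(-0.058), np.float64(0.033), np.float64(0.0449), np.float64(0.0456)] [np.float64(-0.1942), np.float64(-0.1931), np.float64(0.1939), np.float64(0.1947)] farwall std 0.00374
-8.0 [np.float64(-0.0575), np.float64(-0.0567), np.float64(0.0345), np.float64(0.0435), np.float64(0.044)] [np.float64(-0.1939), np.float64(-0.193), np.float64(0.1937), np.float64(0.1945)] farwall std 0.00282
-8.5 [np.float64(-0.0562), np.float64(-0.0555), np.float64(0.0358), np.float64(0.0421), np.float64(0.0426)] [np.float64(-0.1937), np.float64(-0.1931), np.float64(0.1936), np.float64(0.1942)] farwall std 0.00201
-9.0 [np.float64(-0.0549), np.float64(-0.0544), np.float64(0.0365), np.float64(0.0409), np.float64(0.0413)] [np.float64(-0.19
[... 1378 characters left out ...]
1982), np.float64(-0.1975), np.float64(0.1912), np.float64(0.1926)] farwall std 0.00201
-9.0 [np.float64(-0.0571), np.float64(-0.0563), np.float64(0.0049), np.float64(0.0384), np.float64(0.0392)] [np.float64(-0.1982), np.float64(-0.1975), np.float64(0.1912), np.float64(0.1923)] farwall std 0.00155
white floor:
0 0.005
1 0.0049
2 0.0048
3 0.0049
[  0   0   0   0 198  34  23  26  24  22  21  24  21  23  21  23  18  25
  17  17  18  66 133   2 176  43  19  21  18  23  17  14  19  20  15  19
  19  13  21  16  16  64 123   5 154  33  16  15  20  13  14  17  14  17
  12  18  16  12   9  16  15  64 120   2 139  44  10  13  13  13  18  11
  14  12  13  13  10  13  11  11  15  61  89   3   1   1   1]
```

```bash
cat >> h.py <<'E'
from scipy.spatial.transform import Rotation as Ro
def go(x,y,z,yaw=None):
    "shift in tool axes (mm) from measured pose to TCP target; x y then z"
    from plant import r
    s=r.get_state();p=s["tcp_pos"];e=s["eef_rot"]
    R=Ro.from_euler("xyz",e,degrees=True).as_matrix()
    d=R.T@(np.array([x,y,z])-p)*1000
    tw=None if yaw is None else -((yaw-e[2]+180)%360-180)
    print("t",round(s["time_s"],2),"pos",p.round(4),"rot",e.round(2),"F",s["contact_force"].round(1),"w",round(s["gripper_width"],4))
    print("shift",d.round(1),"twist",tw)
E
python3 - <<'E'
from h import *
for n in("top0.npz","side0.npz"):
    A=cloud(load(n)); d=np.hypot(A[...,0]-.4444,A[...,1]-.1142)
    for lo,hi in((.012,.10),(.02,.09)):
        q=A[(d<.06)&(A[...,2]>lo)&(A[...,2]<hi)][:,:2].astype(np.float32)
        print(n,len(q),cv2.minAreaRect(q))
go(.4444,.1142,.25,-90)
E
```

```text
top0.npz 296 ((0.44570714235305786, 0.11638741195201874), (0.05108504369854927, 0.06207601726055145), 8.536168098449707)
top0.npz 231 ((0.4338192641735077, 0.10115557163953781), (0.03343402221798897, 0.07166577875614166), 48.892433166503906)
side0.npz 960 ((0.44360780715942383, 0.10907480120658875), (0.05403545871376991, 0.05890249088406563), 8.731258392333984)
side0.npz 766 ((0.43404123187065125, 0.09783133864402771), (0.042943693697452545, 0.07157333195209503), 60.111785888671875)
t 0.1 pos [0.2595 0.6227 0.2257] rot [ 1.7992e+02 -1.0000e-02 -2.2630e+01] F [ 0.6 -0.8 -0.3] w 0.0878
shift [366.3 398.2 -23.6] twist 67.37156429745781
```

Emit:
step_arm([
  [[0,0,-4],9.8],
  [[0,0,-4],9.8],
  [[0,0,-4],9.8],
  [[0,0,-4],9.8],
  [[0,0,-4],9.8],
  [[0,0,-4],9.8],
  [[38,-7.8,0],0],
  [[38,-7.8,0],0],
  [[38,-7.8,0],0],
  [[38,-7.8,0],0],
  [[38,-7.8,0],0],
  [[38,-7.8,0],0],
  [[38,-7.8,0],0],
  [[38,-7.8,0],0],
  [[38,-7.8,0],0],
  [[38,-7.8,0],0],
  [[38,-7.8,0],0],
  [[38,-7.8,0],0],
  [[38,-7.8,0],0],
  [[38,-7.8,0],0],
], gripper=0)

```text
time_s: 2.6
tcp_pos: [0.447, 0.112, 0.2505]
eef_rot: [180.0, 0.0, -81.4]
contact_force: [-0.2, -0.4, -0.1]
gripper_width: 0.0877
```

```bash
python3 -c "
from h import *
go(.4444,.1142,.140,-81.5)"
```

```text
t 2.6 pos [0.447  0.112  0.2505] rot [179.99   0.   -81.41] F [-0.2 -0.4 -0.1] w 0.0877
shift [ -2.5   2.3 110.5] twist 0.09114138512319414
```

Emit:
step_arm([
  [[-2.5,2.3,20],0],
  [[0,0,20],0],
  [[0,0,20],0],
  [[0,0,20],0],
  [[0,0,15],0],
  [[0,0,10],0],
  [[0,0,5],0],
  [[0,0,0],0],
])

```text
time_s: 3.6
tcp_pos: [0.4443, 0.1154, 0.1405]
eef_rot: [180.0, -0.0, -81.4]
contact_force: [0.1, 0.6, 0.6]
gripper_width: 0.0878
```

Emit:
step_arm([
  [[0,0,0],0],
  [[0,0,0],0],
  [[0,0,0],0],
  [[0,0,0],0],
  [[0,0,0],0],
  [[0,0,0],0],
  [[0,0,0],0],
  [[0,0,0],0],
], gripper=1, grip_force=25)

```text
time_s: 4.6
tcp_pos: [0.4444, 0.1154, 0.1405]
eef_rot: [-180.0, 0.0, -81.4]
contact_force: [-0.1, 0.5, -0.6]
gripper_width: 0.0378
```

Run:
```python
from h import *
from plant import imaging
c=imaging.capture("side");cv2.imwrite("pics/s1.png",cv2.resize(c["img"][80:320,150:450],(800,640)[:2])[:,:,::-1][:600])
go(.4444,.1142,.140,-81.5)
```

```text
t 4.65 pos [0.4444 0.1154 0.1406] rot [-180.      0.    -81.42] F [ 0.3  0.  -0.2] w 0.0376
shift [1.2 0.2 0.6] twist 0.08036925604196199
```

View pics/s1.png

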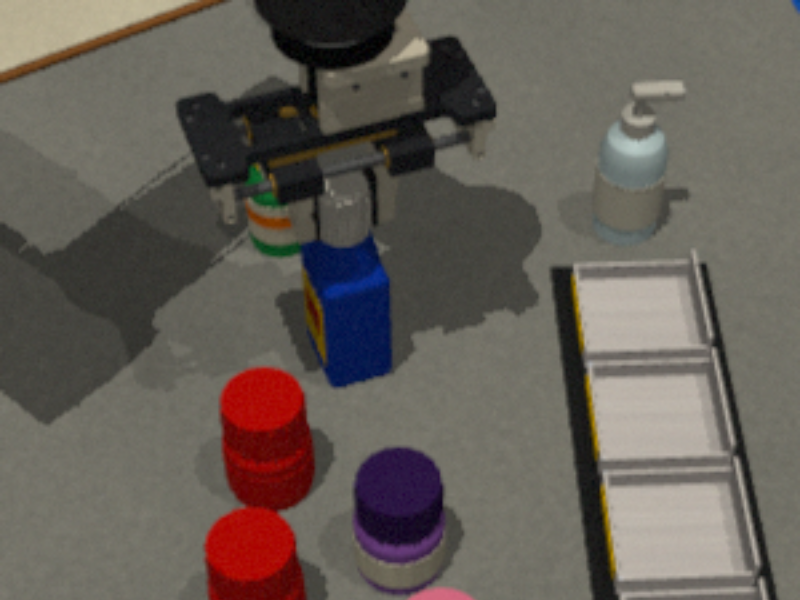

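The picture shows both fingers on the white cap at about (345,215), and the 38 mm opening matches the cap. Lifting now.

Emit:
step_arm([
  [[0,0,-5],0],
  [[0,0,-15],0],
  [[0,0,-25],0],
  [[0,0,-25],0],
  [[0,0,-20],0],
  [[0,0,-10],6],
  [[0,0,0],6],
  [[0,0,0],6],
  [[0,0,0],0],
])

```text
time_s: 5.78
tcp_pos: [0.444, 0.1153, 0.2405]
eef_rot: [180.0, -0.0, -99.4]
contact_force: [-0.4, -0.3, -2.2]
gripper_width: 0.0375
```

```bash
python3 -c "
from h import *
go(.618,-.195,.240,-99.3)"
```

```text
t 5.78 pos [0.444  0.1153 0.2405] rot [ 1.7997e+02 -1.0000e-02 -9.9390e+01] F [-0.4 -0.3 -2.2] w 0.0375
shift [ 277.7 -222.3    0.4] twist -0.08516750805029005
```

Emit:
step_arm([
  [[10,-8,0],0],
  [[20,-16,0],0],
  [[30,-24,0],0],
  [[30,-24,0],0],
  [[30,-24,0],0],
  [[30,-24,0],0],
  [[30,-24,0],0],
  [[30,-24,0],0],
  [[30,-24,0],0],
  [[20,-16,0],0],
  [[10,-8,0],0],
  [[7.7,-6.3,0],0],
  [[0,0,0],0],
  [[0,0,0],0],
])

```text
time_s: 7.52
tcp_pos: [0.618, -0.1943, 0.2408]
eef_rot: [-180.0, 0.0, -99.4]
contact_force: [-0.5, -0.2, -1.6]
gripper_width: 0.0376
```

Run:
```python
from h import *
from plant import imaging
go(.618,-.195,.147,-99.3)
c=imaging.capture("top");cv2.imwrite("pics/t2.png",cv2.resize(c["img"][90:250,380:580],(800,640))[:600,:,::-1])
c=imaging.capture("side");cv2.imwrite("pics/s2.png",cv2.resize(c["img"][180:440,300:500],(460,598))[:,:,::-1])
```

```text
t 7.53 pos [ 0.618  -0.1943  0.2408] rot [-1.7999e+02  1.0000e-02 -9.9380e+01] F [-0.5 -0.2 -1.6] w 0.0376
shift [ 0.7 -0.2 93.8] twist -0.07753460740212859
```

View pics/s2.png

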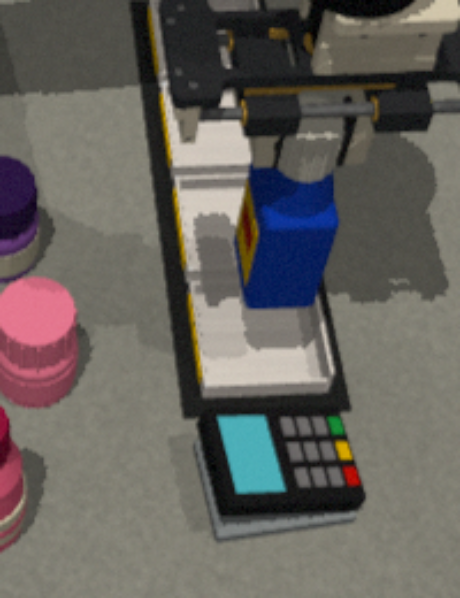

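The bottle hangs upright, square with the tray. Lowering it.

Emit:
step_arm([
  [[0,0,10],0],
  [[0,0,20],0],
  [[0,0,20],0],
  [[0,0,15],0],
  [[0,0,10],0],
  [[0,0,7],0],
  [[0,0,4],0],
  [[0,0,2],0],
  [[0,0,2],0],
  [[0,0,1],0],
  [[0,0,1],0],
  [[0,0,1],0],
  [[0,0,0],0],
])

```text
time_s: 9.25
tcp_pos: [0.6181, -0.1949, 0.1475]
eef_rot: [180.0, 0.0, -99.4]
contact_force: [0.1, -0.3, -2.4]
gripper_width: 0.0374
```

Emit:
step_arm([
  [[0,0,0.5],0],
  [[0,0,0.5],0],
  [[0,0,0.5],0],
  [[0,0,0],0],
])

```text
time_s: 9.75
tcp_pos: [0.6184, -0.195, 0.1466]
eef_rot: [-180.0, -0.0, -99.4]
contact_force: [-0.7, -0.1, 2.5]
gripper_width: 0.0376
```

Contact (the force changed sign). Releasing.

Emit:
step_arm([
  [[0,0,0],0],
  [[0,0,0],0],
  [[0,0,0],0],
  [[0,0,0],0],
  [[0,0,0],0],
  [[0,0,0],0],
], gripper=0)

```text
time_s: 10.5
tcp_pos: [0.6182, -0.1949, 0.146]
eef_rot: [180.0, 0.0, -99.4]
contact_force: [0.2, 0.2, -0.3]
gripper_width: 0.0864
```

Emit:
step_arm([
  [[0,0,-15],0],
  [[0,0,-25],0],
  [[0,0,-30],0],
  [[0,0,-20],0],
  [[0,0,0],0],
])

```text
time_s: 11.12
tcp_pos: [0.6193, -0.1952, 0.2392]
eef_rot: [-179.7, 0.0, -99.4]
contact_force: [-0.3, -0.2, 0.2]
gripper_width: 0.0874
```

Run:
```python
from h import *
from plant import imaging
go(.3905,-.287,.230,-99.3)
c=imaging.capture("side");cv2.imwrite("pics/s3.png",cv2.resize(c["img"][180:440,300:500],(460,598))[:,:,::-1])
```

```text
t 11.12 pos [ 0.6193 -0.1952  0.2392] rot [-1.7973e+02  1.0000e-02 -9.9410e+01] F [-0.3 -0.2  0.2] w 0.0874
shift [128.  210.8   8.2] twist -0.11061930048134627
```

View pics/s3.png

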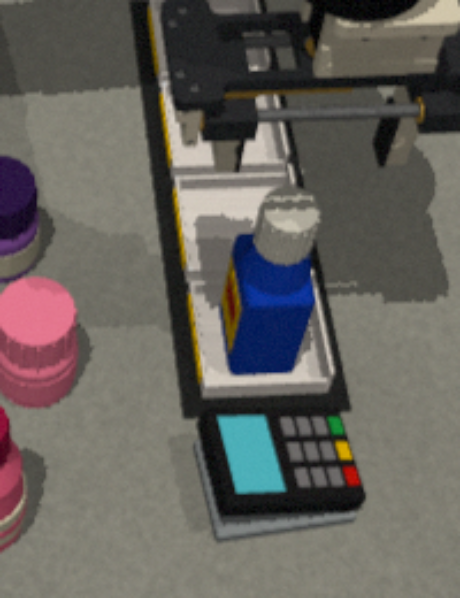

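Emit:
step_arm([
  [[10,16,0],0],
  [[18,30,0],0],
  [[24,40,0],0],
  [[24,40,0],0],
  [[24,40,0],0],
  [[18,30,0],0],
  [[10,14.8,0],0],
  [[0,0,10],0],
  [[0,0,20],0],
  [[0,0,20],0],
  [[0,0,20],0],
  [[0,0,0],0],
])

```text
time_s: 12.68
tcp_pos: [0.3886, -0.286, 0.164]
eef_rot: [179.8, 0.0, -99.4]
contact_force: [-0.5, -0.5, 0.7]
gripper_width: 0.0876
```

Run:
```python
from h import *
go(.3905,-.287,.113,-99.3)
```

```text
t 12.68 pos [ 0.3886 -0.286   0.164 ] rot [ 1.7976e+02  3.0000e-02 -9.9400e+01] F [-0.5 -0.5  0.7] w 0.0876
shift [ 0.7 -2.2 51. ] twist -0.10318953929049712
```

Emit:
step_arm([
  [[0.5,-1,15],0],
  [[0,0,15],0],
  [[0,0,10],0],
  [[0,0,7],0],
  [[0,0,3],0],
  [[0,0,0],0],
])

```text
time_s: 13.42
tcp_pos: [0.3902, -0.2874, 0.1161]
eef_rot: [-180.0, -0.0, -99.4]
contact_force: [-0.1, -0.8, -0.5]
gripper_width: 0.0871
```

Emit:
step_arm([
  [[0,0,0],0],
  [[0,0,0],0],
  [[0,0,0],0],
  [[0,0,0],0],
  [[0,0,0],0],
  [[0,0,0],0],
  [[0,0,0],0],
  [[0,0,0],0],
], gripper=1)

```text
time_s: 14.42
tcp_pos: [0.3904, -0.2874, 0.1161]
eef_rot: [-180.0, -0.0, -99.4]
contact_force: [1.7, 0.2, -0.4]
gripper_width: 0.0354
```

Emit:
step_arm([
  [[0,0,-5],0],
  [[0,0,-15],0],
  [[0,0,-25],0],
  [[0,0,-30],0],
  [[0,0,-20],0],
  [[0,0,-15],0],
  [[0,0,0],0],
  [[0,0,0],0],
])

```text
time_s: 15.42
tcp_pos: [0.3896, -0.2871, 0.2253]
eef_rot: [179.9, 0.0, -99.4]
contact_force: [-0.6, -0.2, -4.1]
gripper_width: 0.0354
```

Run:
```python
from h import *
from plant import imaging
go(.45,-.1,.223,-99.3)
go(.6341,-.0963,.223,-99.3)
c=imaging.capture("side");cv2.imwrite("pics/s4.png",cv2.resize(c["img"][200:470,200:500],(660,594))[:,:,::-1])
```

```text
t 15.43 pos [ 0.3896 -0.2871  0.2253] rot [ 1.7993e+02  3.0000e-02 -9.9430e+01] F [-0.6 -0.2 -4.1] w 0.0354
shift [-194.4  -28.9    2.4] twist -0.1339786529470075
t 15.43 pos [ 0.3896 -0.2871  0.2253] rot [ 1.7993e+02  3.0000e-02 -9.9430e+01] F [-0.6 -0.2 -4.1] w 0.0354
shift [-228.2 -209.9    2.2] twist -0.1339786529470075
```

View pics/s4.png

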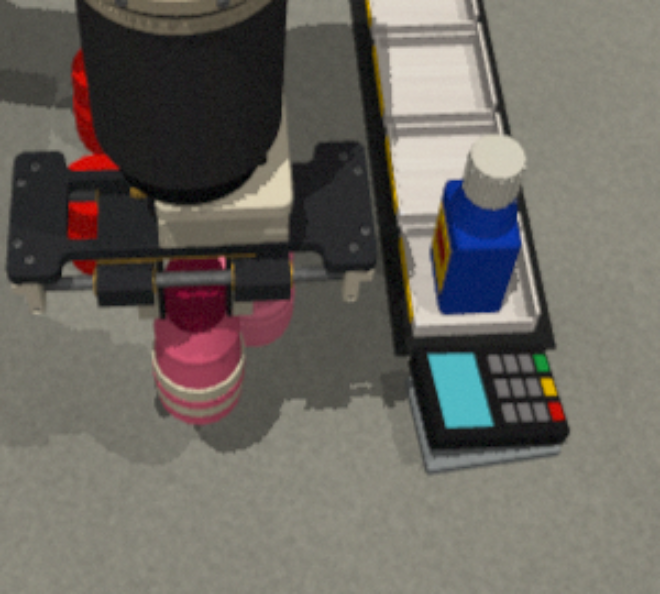

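Emit:
step_arm([
  [[0,0,-15],0],
  [[-10,-1,0],0],
  [[-20,-3,0],0],
  [[-30,-5,0],0],
  [[-30,-5,0],0],
  [[-30,-5,0],0],
  [[-30,-5,0],0],
  [[-25,-8,0],0],
  [[-20,-14,0],0],
  [[-10,-20,0],0],
  [[-6,-28,0],0],
  [[-6,-28,0],0],
  [[-5,-28,0],0],
  [[-3,-28,0],0],
  [[-3,-20,0],0],
  [[0,-12,0],0],
  [[0,0,0],0],
  [[0,0,0],0],
])

```text
time_s: 17.73
tcp_pos: [0.6342, -0.097, 0.2409]
eef_rot: [180.0, -0.0, -99.4]
contact_force: [-1.5, -0.4, -4.1]
gripper_width: 0.0353
```

Run:
```python
from h import *
go(.6341,-.0963,.1225,-99.3)
```

```text
t 17.73 pos [ 0.6342 -0.097   0.2409] rot [179.97  -0.   -99.44] F [-1.5 -0.4 -4.1] w 0.0353
shift [-7.000e-01  1.000e-01  1.184e+02] twist -0.13931738561652196
```

Emit:
step_arm([
  [[-0.7,0,10],0],
  [[0,0,20],0],
  [[0,0,25],0],
  [[0,0,25],0],
  [[0,0,15],0],
  [[0,0,10],0],
  [[0,0,6],0],
  [[0,0,3],0],
  [[0,0,2],0],
  [[0,0,1],0],
  [[0,0,0.5],0],
  [[0,0,0],0],
])

```text
time_s: 19.23
tcp_pos: [0.6348, -0.0961, 0.1237]
eef_rot: [-180.0, 0.0, -99.4]
contact_force: [-0.1, 0.2, -2.9]
gripper_width: 0.0355
```

Emit:
step_arm([
  [[0,0,0.5],0],
  [[0,0,0.5],0],
  [[0,0,0],0],
])

```text
time_s: 19.6
tcp_pos: [0.6347, -0.0961, 0.1225]
eef_rot: [180.0, -0.0, -99.4]
contact_force: [-0.7, -0.0, -3.8]
gripper_width: 0.0354
```

Emit:
step_arm([
  [[0,0,0.5],0],
  [[0,0,0.5],0],
  [[0,0,0],0],
])

```text
time_s: 19.98
tcp_pos: [0.635, -0.0961, 0.1221]
eef_rot: [-180.0, -0.0, -99.4]
contact_force: [-0.1, 0.2, 0.8]
gripper_width: 0.0358
```

Down. Releasing and retreating.

Emit:
step_arm([
  [[0,0,0],0],
  [[0,0,0],0],
  [[0,0,0],0],
  [[0,0,0],0],
  [[0,0,0],0],
  [[0,0,0],0],
], gripper=0)

```text
time_s: 20.72
tcp_pos: [0.6348, -0.0961, 0.1215]
eef_rot: [180.0, 0.0, -99.4]
contact_force: [-0.0, -0.2, -0.7]
gripper_width: 0.0864
```

Emit:
step_arm([
  [[0,0,-15],0],
  [[0,0,-25],0],
  [[0,0,-30],0],
  [[0,0,-30],0],
  [[0,0,-10],0],
  [[0,0,0],0],
])

```text
time_s: 21.48
tcp_pos: [0.635, -0.096, 0.2326]
eef_rot: [-179.9, 0.0, -99.4]
contact_force: [-0.2, 0.2, -0.5]
gripper_width: 0.0877
```

Run:
```python
from h import *
from plant import imaging
go(.412,.248,.230,-90)
c=imaging.capture("side");cv2.imwrite("pics/s5.png",c["img"][:,:,::-1])
```

```text
t 21.48 pos [ 0.635  -0.096   0.2326] rot [-1.799e+02  3.000e-02 -9.942e+01] F [-0.2  0.2 -0.5] w 0.0877
shift [-302.9  276.3    2.3] twist -9.41900422992569
```

View pics/s5.png

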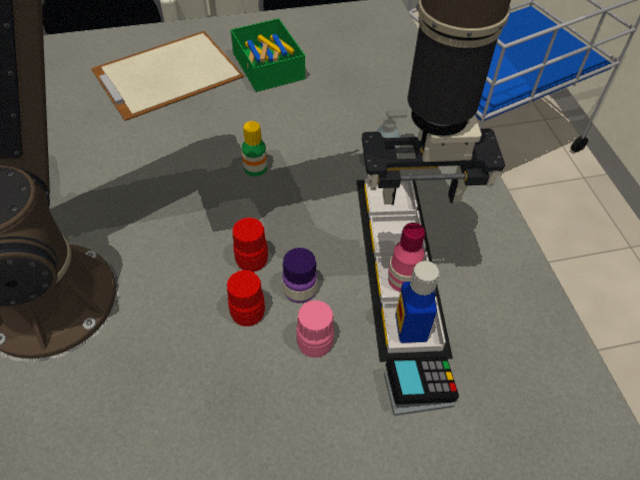

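Detergent (417,300) and softener (408,260) both stand upright in their trays. Next is the stain remover at (253,150).

Emit:
step_arm([
  [[-10,9,0],0],
  [[-25,23,0],0],
  [[-38,35,0],0],
  [[-38,35,0],0],
  [[-38,35,0],0],
  [[-38,35,0],0],
  [[-38,35,0],0],
  [[-38,35,0],0],
  [[-25,22,0],0],
  [[-15,12.3,0],0],
  [[0,0,10],0],
  [[0,0,25],0],
  [[0,0,30],0],
  [[0,0,20],0],
  [[0,0,10],0],
  [[0,0,0],0],
  [[0,0,0],0],
])

```text
time_s: 23.65
tcp_pos: [0.4122, 0.2482, 0.1372]
eef_rot: [-180.0, 0.0, -99.4]
contact_force: [0.1, 0.3, 0.0]
gripper_width: 0.0877
```

Run:
```python
from h import *
go(.412,.248,.086,-99.4)
```

```text
t 23.65 pos [0.4122 0.2482 0.1372] rot [-1.7996e+02  4.0000e-02 -9.9420e+01] F [0.1 0.3 0. ] w 0.0877
shift [ 0.3  0.2 51.2] twist -0.018890706457483475
```

Emit:
step_arm([
  [[0,0,15],0],
  [[0,0,15],0],
  [[0,0,10],0],
  [[0,0,7],0],
  [[0,0,4],0],
  [[0,0,0],0],
])

```text
time_s: 24.4
tcp_pos: [0.4118, 0.248, 0.0855]
eef_rot: [180.0, -0.0, -99.4]
contact_force: [0.7, -0.0, -0.0]
gripper_width: 0.0876
```

Emit:
step_arm([
  [[0,0,0],0],
  [[0,0,0],0],
  [[0,0,0],0],
  [[0,0,0],0],
  [[0,0,0],0],
  [[0,0,0],0],
  [[0,0,0],0],
  [[0,0,0],0],
], gripper=1)

```text
time_s: 25.4
tcp_pos: [0.4118, 0.248, 0.0855]
eef_rot: [180.0, -0.0, -99.4]
contact_force: [-0.3, 0.1, -0.5]
gripper_width: 0.0326
```

Emit:
step_arm([
  [[0,0,-5],0],
  [[0,0,-15],0],
  [[0,0,-25],0],
  [[0,0,-30],0],
  [[0,0,-20],0],
  [[0,0,-5],0],
  [[0,0,0],0],
  [[0,0,0],0],
])

```text
time_s: 26.4
tcp_pos: [0.4113, 0.2475, 0.1845]
eef_rot: [179.9, -0.1, -99.4]
contact_force: [-0.4, -0.6, -1.7]
gripper_width: 0.0327
```

Run:
```python
from h import *
from plant import imaging
go(.6503,.0023,.2,-99.4)
c=imaging.capture("side");cv2.imwrite("pics/s6.png",cv2.resize(c["img"][50:250,150:450],(800,533))[:,:,::-1])
```

```text
t 26.4 pos [0.4113 0.2475 0.1845] rot [ 1.7994e+02 -9.0000e-02 -9.9430e+01] F [-0.4 -0.6 -1.7] w 0.0327
shift [ 202.8 -275.9  -15.5] twist -0.03156801223516936
```

View pics/s6.png

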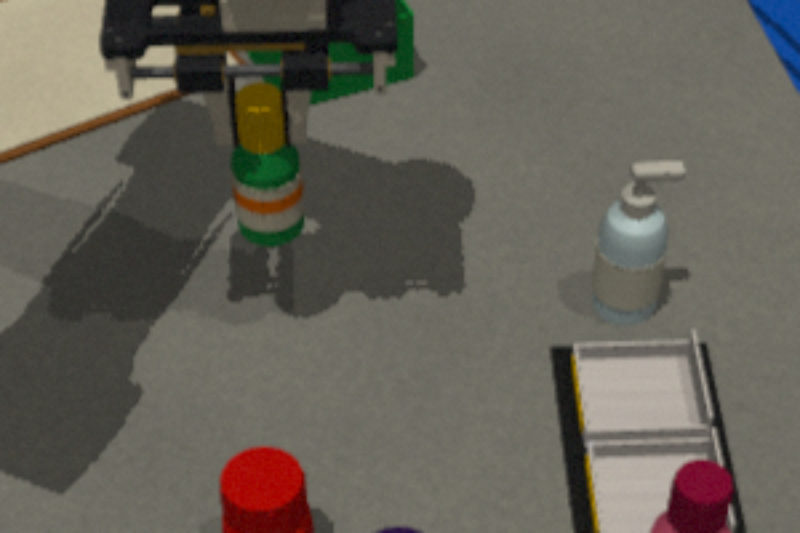

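Held upright. Moving to the third tray from the reader.

Emit:
step_arm([
  [[8,-11,-5],0],
  [[18,-24,-5],0],
  [[26,-36,-5],0],
  [[26,-36,0],0],
  [[26,-36,0],0],
  [[26,-36,0],0],
  [[26,-36,0],0],
  [[22,-30,0],0],
  [[15,-20,0],0],
  [[9.8,-10.9,0],0],
  [[0,0,0],0],
  [[0,0,0],0],
])

```text
time_s: 27.95
tcp_pos: [0.6503, 0.0031, 0.2005]
eef_rot: [180.0, 0.0, -99.4]
contact_force: [-0.3, 0.4, -1.5]
gripper_width: 0.0328
```

Run:
```python
from h import *
go(.6503,.0023,.0915,-99.4)
```

```text
t 27.95 pos [0.6503 0.0031 0.2005] rot [179.98   0.   -99.41] F [-0.3  0.4 -1.5] w 0.0328
shift [  0.8  -0.2 109. ] twist -0.010723354353842751
```

Emit:
step_arm([
  [[0.8,0,10],0],
  [[0,0,20],0],
  [[0,0,25],0],
  [[0,0,20],0],
  [[0,0,13],0],
  [[0,0,9],0],
  [[0,0,5],0],
  [[0,0,3],0],
  [[0,0,2],0],
  [[0,0,1],0],
  [[0,0,0.5],0],
  [[0,0,0],0],
])

```text
time_s: 29.45
tcp_pos: [0.6507, 0.002, 0.0922]
eef_rot: [-180.0, 0.0, -99.4]
contact_force: [0.9, 0.4, -1.8]
gripper_width: 0.0323
```

Emit:
step_arm([
  [[0,0,0.5],0],
  [[0,0,0.5],0],
  [[0,0,0],0],
])

```text
time_s: 29.82
tcp_pos: [0.6509, 0.002, 0.0915]
eef_rot: [-180.0, 0.0, -99.4]
contact_force: [-0.2, -0.1, 2.5]
gripper_width: 0.0324
```

Emit:
step_arm([
  [[0,0,0],0],
  [[0,0,0],0],
  [[0,0,0],0],
  [[0,0,0],0],
  [[0,0,0],0],
  [[0,0,0],0],
], gripper=0)

```text
time_s: 30.58
tcp_pos: [0.6507, 0.002, 0.091]
eef_rot: [180.0, -0.0, -99.4]
contact_force: [-0.6, -0.2, 0.5]
gripper_width: 0.0853
```

Emit:
step_arm([
  [[0,0,-15],0],
  [[0,0,-25],0],
  [[0,0,-30],0],
  [[0,0,-30],0],
  [[0,0,-10],0],
  [[0,0,0],0],
])

```text
time_s: 31.32
tcp_pos: [0.6509, 0.0021, 0.2021]
eef_rot: [-179.9, 0.0, -99.4]
contact_force: [0.4, 0.2, -0.5]
gripper_width: 0.0871
```

Run:
```python
from h import *
from plant import imaging
go(.4447,-.0732,.2,-99.4)
c=imaging.capture("side");cv2.imwrite("pics/s7.png",c["img"][:,:,::-1])
```

```text
t 31.32 pos [0.6509 0.0021 0.2021] rot [-1.7991e+02  5.0000e-02 -9.9420e+01] F [ 0.4  0.2 -0.5] w 0.0871
shift [108.1 191.1   1.7] twist -0.020092923946492647
```

View pics/s7.png

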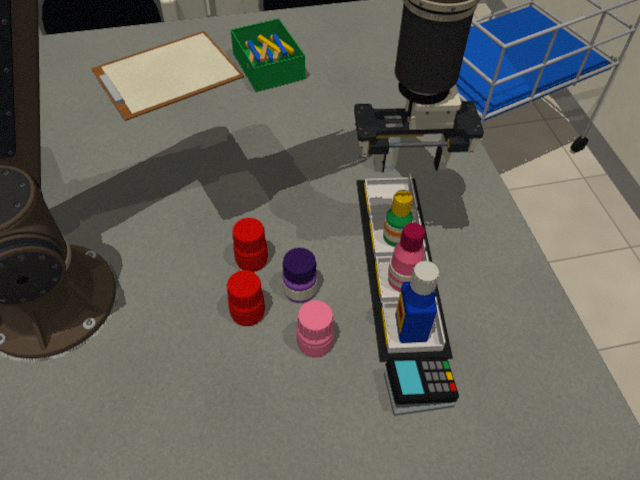

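The order so far is right. The purple-lidded jar at (300,272) is the scent beads. The jars at (315,325), (250,243) and (246,297) are the pink and red look-alikes, so I leave them.

Emit:
step_arm([
  [[8,14,0],0],
  [[16,28,0],0],
  [[20,36,0],0],
  [[20,36,0],0],
  [[18,32,0],0],
  [[15,26,0],0],
  [[11,19,0],0],
  [[0,0,10],0],
  [[0,0,25],0],
  [[0,0,25],0],
  [[0,0,15],0],
  [[0,0,5],0],
  [[0,0,0],0],
  [[0,0,0],0],
])

```text
time_s: 33.12
tcp_pos: [0.4451, -0.0732, 0.1215]
eef_rot: [-180.0, 0.0, -99.4]
contact_force: [0.2, -0.3, 0.2]
gripper_width: 0.0878
```

Run:
```python
from h import *
go(.4447,-.0732,.062,-99.4)
```

```text
t 33.12 pos [ 0.4451 -0.0732  0.1215] rot [-1.7995e+02  1.0000e-02 -9.9410e+01] F [ 0.2 -0.3  0.2] w 0.0878
shift [ 0.1  0.4 59.5] twist -0.011835689479283928
```

Emit:
step_arm([
  [[0,0,15],0],
  [[0,0,15],0],
  [[0,0,12],0],
  [[0,0,10],0],
  [[0,0,5],0],
  [[0,0,2],0],
  [[0,0,0],0],
])

```text
time_s: 34.0
tcp_pos: [0.4447, -0.0733, 0.0622]
eef_rot: [-180.0, 0.0, -99.4]
contact_force: [-0.5, 0.1, 0.3]
gripper_width: 0.088
```

Emit:
step_arm([
  [[0,0,0],0],
  [[0,0,0],0],
  [[0,0,0],0],
  [[0,0,0],0],
  [[0,0,0],0],
  [[0,0,0],0],
  [[0,0,0],0],
  [[0,0,0],0],
], gripper=1)

```text
time_s: 35.0
tcp_pos: [0.4448, -0.0732, 0.0622]
eef_rot: [-180.0, 0.0, -99.4]
contact_force: [1.8, 0.1, 1.9]
gripper_width: 0.0558
```

Emit:
step_arm([
  [[0,0,-5],0],
  [[0,0,-15],0],
  [[0,0,-25],0],
  [[0,0,-30],0],
  [[0,0,-30],0],
  [[0,0,-10],0],
  [[0,0,0],0],
  [[0,0,0],0],
])

```text
time_s: 36.0
tcp_pos: [0.4436, -0.0733, 0.1757]
eef_rot: [179.9, -0.0, -99.4]
contact_force: [0.3, -0.5, -2.9]
gripper_width: 0.0555
```

Run:
```python
from h import *
from plant import imaging
go(.5,.1,.18,-99.4)
go(.6664,.1010,.18,-99.4)
c=imaging.capture("side");cv2.imwrite("pics/s8.png",cv2.resize(c["img"][150:350,150:450],(800,533))[:,:,::-1])
```

```text
t 36.0 pos [ 0.4436 -0.0733  0.1757] rot [ 1.7987e+02 -3.0000e-02 -9.9440e+01] F [ 0.3 -0.5 -2.9] w 0.0555
shift [-180.2  -27.2   -4.4] twist -0.037269144678731436
t 36.0 pos [ 0.4436 -0.0733  0.1757] rot [ 1.7987e+02 -3.0000e-02 -9.9440e+01] F [ 0.3 -0.5 -2.9] w 0.0555
shift [-208.5 -191.2   -4.8] twist -0.037269144678731436
```

View pics/s8.png

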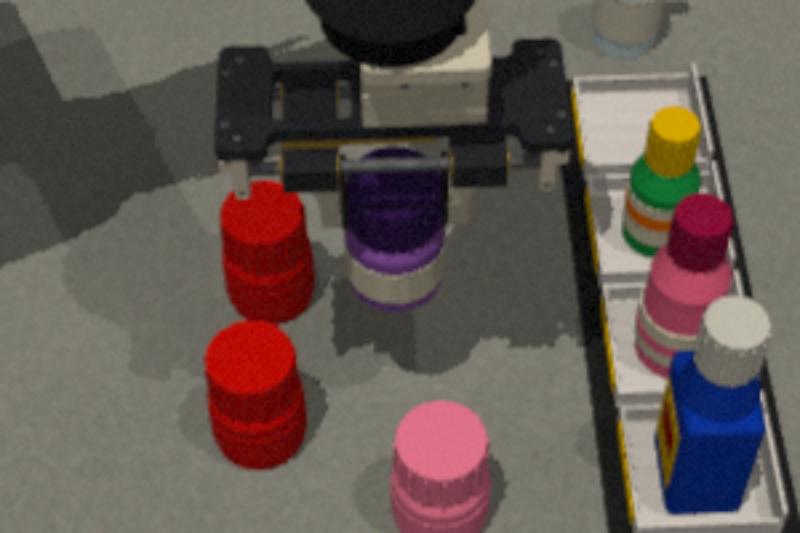

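Emit:
step_arm([
  [[-10,-1,-4],0],
  [[-20,-3,0],0],
  [[-30,-5,0],0],
  [[-30,-5,0],0],
  [[-30,-5,0],0],
  [[-28,-5,0],0],
  [[-22,-10,0],0],
  [[-14,-18,0],0],
  [[-8,-26,0],0],
  [[-6,-28,0],0],
  [[-5,-28,0],0],
  [[-3,-26,0],0],
  [[-2,-20,0],0],
  [[-0.5,-11.2,0],0],
  [[0,0,0],0],
  [[0,0,0],0],
])

```text
time_s: 38.05
tcp_pos: [0.6667, 0.1012, 0.1809]
eef_rot: [180.0, -0.0, -99.4]
contact_force: [0.8, 0.2, -3.0]
gripper_width: 0.0552
```

Run:
```python
from h import *
go(.6664,.1010,.068,-99.4)
```

```text
t 38.05 pos [0.6667 0.1012 0.1809] rot [ 1.7997e+02 -1.0000e-02 -9.9420e+01] F [ 0.8  0.2 -3. ] w 0.0552
shift [  0.2   0.2 112.9] twist -0.02323247103637982
```

Emit:
step_arm([
  [[0,0,10],0],
  [[0,0,20],0],
  [[0,0,25],0],
  [[0,0,20],0],
  [[0,0,15],0],
  [[0,0,10],0],
  [[0,0,6],0],
  [[0,0,3],0],
  [[0,0,2],0],
  [[0,0,1],0],
  [[0,0,0.5],0],
  [[0,0,0],0],
])

```text
time_s: 39.55
tcp_pos: [0.6674, 0.1011, 0.0687]
eef_rot: [-180.0, 0.0, -99.4]
contact_force: [-0.1, -0.3, -2.7]
gripper_width: 0.0555
```

Emit:
step_arm([
  [[0,0,0.5],0],
  [[0,0,0.5],0],
  [[0,0,0],0],
])

```text
time_s: 39.92
tcp_pos: [0.6675, 0.1012, 0.0682]
eef_rot: [-180.0, 0.0, -99.4]
contact_force: [-1.4, 0.2, 2.9]
gripper_width: 0.0556
```

Emit:
step_arm([
  [[0,0,0],0],
  [[0,0,0],0],
  [[0,0,0],0],
  [[0,0,0],0],
  [[0,0,0],0],
  [[0,0,0],0],
], gripper=0)

```text
time_s: 40.67
tcp_pos: [0.6673, 0.1011, 0.0676]
eef_rot: [-180.0, -0.0, -99.4]
contact_force: [0.2, 0.1, -0.1]
gripper_width: 0.0881
```

Emit:
step_arm([
  [[0,0,-15],0],
  [[0,0,-25],0],
  [[0,0,-30],0],
  [[0,0,-30],0],
  [[0,0,-30],0],
  [[0,0,-20],0],
  [[0,10,0],0],
  [[0,25,0],0],
  [[0,30,0],0],
  [[0,30,0],0],
  [[0,30,0],0],
  [[0,30,0],0],
  [[0,20,0],0],
  [[0,10,0],0],
  [[0,0,0],0],
  [[0,0,0],0],
])

```text
time_s: 42.68
tcp_pos: [0.4854, 0.1315, 0.2175]
eef_rot: [-180.0, -0.0, -99.4]
contact_force: [-0.3, 0.7, -0.6]
gripper_width: 0.0878
```

Run:
```python
from h import *
from plant import imaging
go(.6664,.1010,.2,-99.4)
T=imaging.capture("top");S=imaging.capture("side")
cv2.imwrite("pics/t9.png",T["img"][:,:,::-1]);cv2.imwrite("pics/s9.png",S["img"][:,:,::-1])
for n,x,y,h in(("det",.618,-.195,.182),("soft",.6341,-.0963,.154),("stain",.6503,.0023,.126),("beads",.6664,.101,.098)):
    for nm,c in(("top",T),("side",S)):
        C=cloud(c);d=np.hypot(C[...,0]-x,C[...,1]-y);m=(d<.045)&(abs(C[...,2]-h)<.006);q=C[m]
        if len(q)<10: print(n,nm,len(q));continue
        print(n,nm,len(q),q.mean(0).round(4),"off mm",((q.mean(0)[:2]-[x,y])*1000).round(1))
```

```text
t 42.67 pos [0.4854 0.1315 0.2175] rot [-1.7999e+02 -1.0000e-02 -9.9420e+01] F [-0.3  0.7 -0.6] w 0.0878
shift [   0.4 -183.6   17.5] twist -0.023895865241797765
det top 615 [ 0.6187 -0.1928  0.1814] off mm [0.7 2.2]
det side 438 [ 0.6153 -0.1977  0.1807] off mm [-2.7 -2.7]
soft top 489 [ 0.6353 -0.0942  0.1534] off mm [1.2 2.1]
soft side 322 [ 0.6317 -0.0985  0.1525] off mm [-2.4 -2.2]
stain top 375 [0.6518 0.0053 0.1254] off mm [1.5 3. ]
stain side 221 [0.6484 0.0008 0.1244] off mm [-1.9 -1.5]
beads top 797 [0.67   0.0996 0.0976] off mm [ 3.6 -1.4]
beads side 505 [0.6644 0.0984 0.0967] off mm [-2.  -2.6]
```

View pics/t9.png

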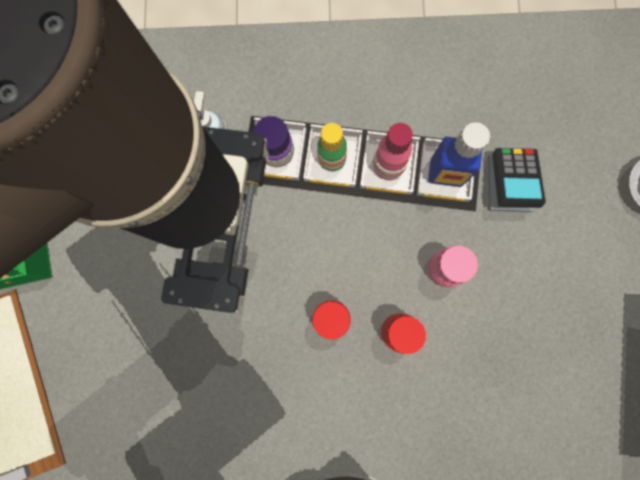

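View pics/s9.png

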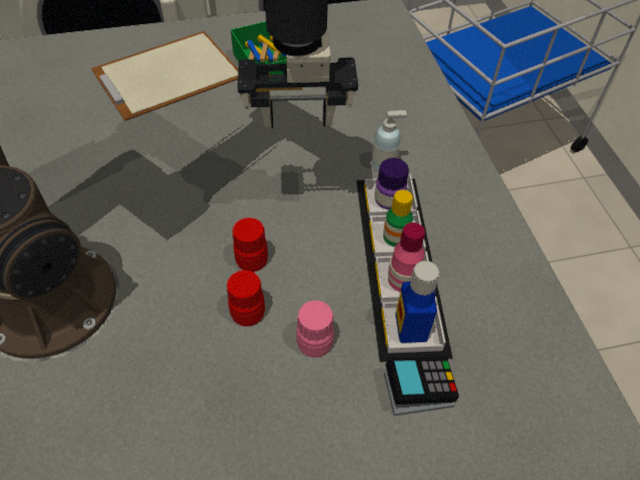

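All four stand upright in the right order: detergent (476,140), softener (399,140), stain remover (332,135) and scent beads (272,135) in the top view. The reader and sanitiser look unmoved and the arm is clear.

```bash
python3 -c "
from plant import close_job
print(close_job())"
```

```text
the job is handed in; nothing more can be done
None
```

I placed all four products and handed the job in at about 42.8 s of the 106 s allowed. From the card reader outwards they stand detergent, softener, stain remover, scent beads. I gripped each by its cap or lid, lowered it until the wrist force showed contact with the tray floor, then released it. I did not touch the pink and red look-alike jars.

- **Position:** in the last pictures from both cameras, every cap or lid centre was within 4 mm of its tray centre (limit 15 mm).
- **Height and tilt:** the tops measured 181, 153, 125 and 97 mm, within about 1.5 mm of what bottles on the tray floors should read. All look upright, though I judged tilt only by eye.
- **Reader and sanitiser:** both look unmoved in the final pictures. The arm partly hid the sanitiser in the top view, but the side view shows it clearly.
- **Camera disagreement:** the two cameras differed by 3–6 mm throughout, which is roughly their stated 2 mm calibration error each. I used the average of the two.

No check failed. No verdict was reported on hand-in.

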